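Mount a medal under glass

ROBOT

A 6-joint arm with a two-finger parallel gripper is mounted at the origin on the work surface. World frame = base frame: x ahead of the robot, y to its left, z up, the work surface at z = 0. Lengths are in m, angles in degrees, forces in N, time in s.
With the tool pointing down it reaches from about 0.35 to 0.875 m from the base axis. Payload 4.2 kg.
Tool frame: the origin (TCP) lies midway between the tips of the shut fingers; the grasp point (between the pads) lies 19 mm behind it; z points along the fingers, y is the line along which they close (so a half turn about z gives the same grasp; the last joint's range is limited). The gripper opens to 87 mm and grips with 3 to 60 N. Pads are 19 mm wide; open, the fingers measure 117 mm over their backs; the gripper's body (75 mm by 190 mm) begins 51 mm behind the grasp point.
Start: joints at [-51.475, 22.042, 0.453, 0, -68.411, -14.817], TCP at [0.251, -0.572, 0.223] pointing down, gripper open.
Joint ranges: [-179.83, 179.83], [-69.29, 118.12], [-61.27, 80.66], [-181.25, 117.63], [-171.15, -9.14], [-177.46, 177.46]. Speed limits (degrees/s): [159.86, 159.86, 180, 180, 180, 180].

INTERFACE

Orientations are given as a 3x3 rotation matrix whose columns are the frame's x, y, z axes.
In Python, from station import * gives the robot as it stands.
- The arm moves only by the tool move_arm, never from a script. Its argument "targets" is text: rows parted by semicolons, each of 4 numbers parted by spaces: the shift along the world's x, y, z in units of 25 mm (1.0 is 25 mm), then the turn about the world's z in units of 5 degrees (1.0 is 5 degrees). In form: tx ty tz spin; .... A call has 1 to 10 rows; each row shifts and turns the commanded pose from where the row before left it; what a row does not reach is not made up. A row lasts 1/12 s, in which the tool goes at most 41.7 mm and 7.16 degrees, less where a joint would pass 70% of its speed; a pose out of reach is approached as far as the arm can. A call is refused whole if a number of a shift passes 1 or a number of a turn 1, either way. A call with a gripper value outside its range is refused whole. "gripper" is the finger opening in mm, from 0 to 87, set as the call begins (left out, the last holds). The fingers move at their own pace and stop on an object; the grip force is fixed at half the most. Time passes only in rows, so rows that do not move let the fingers close. It gives the time, the measured TCP pose, the force, the opening and the grip force at its end, in the units of the state.
- sense(): the state, without advancing time (a new reading comes with each control period).
- capture(name): name is "side" or "top" or "wrist"; returns a dict with "image" (384x512x3 uint8, blue, green, red), "fx", "fy", "cx", "cy" (pixels), "D" ([k1, k2, p1, p2, k3] as OpenCV has them; the pictures are not rectified), "world_from_camera" (4x4, takes a point from camera to world coordinates); the wrist camera has in their place "hand_eye" (4x4, takes a point from camera to tool coordinates, whose origin is the TCP and whose axes are the flange's). Camera axes: x right, y up, looking along -z (the intrinsics and any distortion apply to the point x, -y, -z); pixel columns grow to the right and rows downward; lengths in m; the calibration is good to about 2 mm. A picture is of the moment at which its call begins: read the wrist's pose just before it. There is no depth.
- finish_job(): hands the job in; it is judged then, once.
The state is a dict: "time_s": time; "joints": joint angles; "joint_velocities": joint speeds; "effort": joint torques, N m; "tcp_pos": TCP position; "ee_rot": TCP orientation; "wrist_force": force on the tool from outside, world axes, zero at the start; "moment": the same for the moment, N m; "gripper_width": opening from 0.0 (shut) to 1.0 (fully open); "gripper_force": force on a finger pad.
Only numpy, scipy, OpenCV 4.12 (cv2) and the standard library are available. Lean on these libraries where they do the work, as an engineer would, in place of code of your own. Each camera call takes 0.05 s, during which the arm holds its last target. There are 200 camera calls.

TASK

The brass nest of cup weights has been left standing on the cork of the medal mount: lift it off and stand it upright in the nickel tray. Then slide the large copper medal off the felt-topped handling board and across onto the cork, without lifting it, until it lies flat in the centre of the cork disc. Finally set the green glass lid down gently over the medal, centred, with its rim flat on the cork all round, and leave everything else on the desk as it is.

Things in the scene. Friction and masses are not known exactly. Their poses are not given: they have to be found in the camera images.
- mount: Medal mount, fixed: square dark-oak base 130 x 130 mm, 28 mm high, carrying a round nickel-plated plate (124 mm diameter, 4 mm thick) and on it, in the middle, a fixed cork disc (108 mm diameter, 8 mm thick). Origin under its centre on the desk; z up; x and y along its sides. The handling board butts against its +y or its -y side.
- cork_top (a point): Centre of the cork disc's upper face, 40 mm above the desk.
- board: Handling board, fixed: oak block 130 mm (its x) x 150 mm (its y), flat grey felt top 42 mm above the desk, no rim. Origin under its centre on the desk; same yaw as the mount. One 130 mm side touches the mount, so their centres are 140 mm apart along y; from the board's edge to the cork's nearest edge is an 11 mm gap, and the cork lies 2 mm lower than the felt.
- board_top (a point): Centre of the board's felt top, 42 mm above the desk.
- medal: Large cast copper medal, a disc 72 mm in diameter, 8 mm thick, about 0.26 kg, loose on the felt of the board. Origin at the centre of its underside; z up.
- nest: Closed nest of brass cup weights: a round tapered cup 54 mm in diameter at the foot, 66 mm at the top, 58 mm high with its lid, 0.5 to 0.9 kg, with a rigid upright bail handle on top. Origin at the centre of its underside; z up; the bail stands in its xz plane.
- bail_mid (a point): Middle of the bail's top bar, 90 mm above the nest's foot: a round bar 9 mm thick, straight for 38 mm along the nest's x, with 27 mm of free height under it.
- lid: Green glass lid: round, 96 mm in diameter, 19 mm high without its knob; hollow below (86 mm inside diameter, 14 mm deep), with a knob on top; 45 mm high in all; about 0.17 kg. Starts on the desk, rim down. Origin at the centre of the rim's underside; z up.
- lid_knob (a point): Middle of the lid's knob, 34 mm above the rim's underside: the knob is a cylinder 22 mm in diameter from 23 to 45 mm above it, on a 16 mm neck.
- tray: Nickel-plated square tray, fixed on the desk: 130 x 130 mm outside, rim 12 mm high and 4 mm thick, floor 4 mm above the desk. Origin under its centre; x and y along its sides.
- capsule: Bystander: clear coin capsule, 38 mm diameter, 7 mm high, with a copper farthing in it. Origin under its centre.
- loupe: Bystander: folded pocket loupe, round lens 34 mm across and 14 mm high with a 40 mm steel cover along its -x. Origin under the lens.
- brush: Bystander: soft brush 160 mm long lying along its x. Origin under its middle.
- coin_tube: Bystander: upright coin tube, 31 mm diameter, 76 mm high. Origin under its centre.
- cup_weight: Bystander: single small open brass cup weight, 32 mm across, 22 mm high. Origin under its centre.
- wax_jar: Bystander: small amber jar with black cap, 52 mm diameter, 60 mm high. Origin under its centre.
There are look-alikes about, which are no part of the job. Of the things that look like the nest, the middle-sized one is meant. Of the things that look like the lid, the smallest one is meant.

How it is judged (in metres and radians):
On the way, in this order (a step that is already met when the one before it is completed fails the run):
1. the nest of weights stands released and upright in the tray (x of nest in the frame of tray between -0.036 and 0.036 m and y of nest in the frame of tray between -0.036 and 0.036 m and z of nest in the frame of tray below 0.008 m and angle between nest's own z axis and vertical below 0.06 rad and contact force between the fingers and nest below 0.1 N and linear speed of nest below 0.02 m/s), for 0.2 s.
2. the medal lies released, flat and centred (within 5 mm) on the cork (horizontal distance between medal and cork_top below 0.005 m and z of medal in the frame of cork_top between -0.003 and 0.002 m and angle between medal's own z axis and vertical below 0.03 rad and contact force between the fingers and medal below 0.1 N and linear speed of medal below 0.02 m/s), for 0.2 s.
At the end, for the whole second after the job is handed in: The nest stands upright on the tray floor, within 36 mm of its centre along each side; the medal lies flat on the cork, centred within 5 mm; over it the lid sits level, rim within 2.5 mm of the cork's face, centred on the cork within 5 mm; all released and at rest (all of step 1 and all of step 2 and horizontal distance between lid and cork_top below 0.005 m and z of lid in the frame of cork_top between -0.003 and 0.0025 m and angle between lid's own z axis and vertical below 0.03 rad and linear speed of lid below 0.02 m/s); the robot touches nothing.
It fails at once if the medal is lifted more than 6 mm above the felt of the board, or tipped by more than about 17 degrees (height (world z) of medal above 0.048 m or angle between medal's own z axis and vertical above 0.3 rad).
It fails at once if the glass lid is let fall (moves faster than 0.3 m/s with no finger on it, a drop of more than 5 to 10 mm) (contact force between the fingers and lid below 0.05 N and linear speed of lid above 0.3 m/s).
It fails at once if the glass lid is slammed down: it presses on the mount or the medal with more than 40 N (contact force between lid and mount above 40 N or contact force between lid and medal above 40 N).
It fails at once if the nest of weights is tipped over (angle between nest's own z axis and vertical above 0.6 rad).
It fails at once if a bystander is moved by more than 15 mm (distance of any of capsule, loupe, brush, coin_tube, cup_weight, wax_jar from where it was at the start of the episode above 0.015 m).
It also fails if it takes over 70 s, if anything falls off the work surface, if the arm or the gripper's body presses on something with over 40 N, if the wrist force passes 120 N, or if a joint passes its speed limit or range.

## Working session

There is one attempt and no reset: what is moved stays moved. The work goes in short steps, Python scripts to look and compute and a tool call to move; the robot and the scene stay as the last step left them, time stands still between calls to the robot, and variables do not carry over. Pictures are saved under pics/ and viewed, at most 10 in all, crops included, and the job is handed in when it is done.

Besides the shell and the picture viewer there is one more tool, called after ">>>" as a command line: name --argument value ..., lists and objects as JSON in quotes. move_arm: Moves the arm, as the interface text tells. Its arguments: {"type":"object","properties":{"targets":{"type":"string"},"gripper":{"type":"number"}},"required":["targets"]}

```bash
mkdir -p pics; ls
python3 - <<'E'
from station import *
import cv2,numpy as np,pickle
s=sense();print(s['tcp_pos'],s['ee_rot'],s['gripper_width'],s['time_s'])
c={n:capture(n) for n in("side","top","wrist")}
pickle.dump((s,c),open('c0.pkl','wb'))
for n in c:
    print(n,{k:np.round(v,4).tolist() for k,v in c[n].items() if k!='image'})
cv2.imwrite('pics/top0.png',cv2.resize(c['top']['image'],(800,600)))
cv2.imwrite('pics/side0.png',cv2.resize(c['side']['image'],(800,600)))
E
```

```text
pics
[ 0.25109934 -0.57169441  0.22146207] [[-9.15679804e-01 -4.01907477e-01 -9.35899810e-04]
 [-4.01908559e-01  9.15677757e-01  1.93810481e-03]
 [ 7.80438226e-05  2.15082958e-03 -9.99997684e-01]] 1.0020038630890649 0.0
side {'fx': 346.7136, 'fy': 346.7136, 'cx': 255.1033, 'cy': 193.9189, 'D': [-0.0092, 0.0, 0.0, 0.0, 0.0], 'world_from_camera': [[0.7042, 0.3868, -0.5954, -0.1334], [-0.71, 0.377, -0.5948, -0.5561], [-0.0056, 0.8416, 0.5401, 0.6571], [0.0, 0.0, 0.0, 1.0]]}
top {'fx': 397.477, 'fy': 397.477, 'cx': 249.4365, 'cy': 194.3872, 'D': [-0.1398, 0.0, 0.0, 0.0, 0.0], 'world_from_camera': [[0.0215, 0.9922, -0.1231, 0.3576], [-0.9998, 0.0217, -0.0, 0.0415], [0.0026, 0.1231, 0.9924, 1.2129], [0.0, 0.0, 0.0, 1.0]]}
wrist {'fx': 304.244, 'fy': 304.244, 'cx': 254.8255, 'cy': 191.2758, 'D': [0.0073, 0.0, 0.0, 0.0, 0.0], 'hand_eye': [[-0.0, 0.9559, 0.2938, 0.0804], [1.0, 0.0003, -0.001, -0.0002], [-0.0011, 0.2938, -0.9559, -0.1629], [0.0, 0.0, 0.0, 1.0]]}
```

View pics/top0.png

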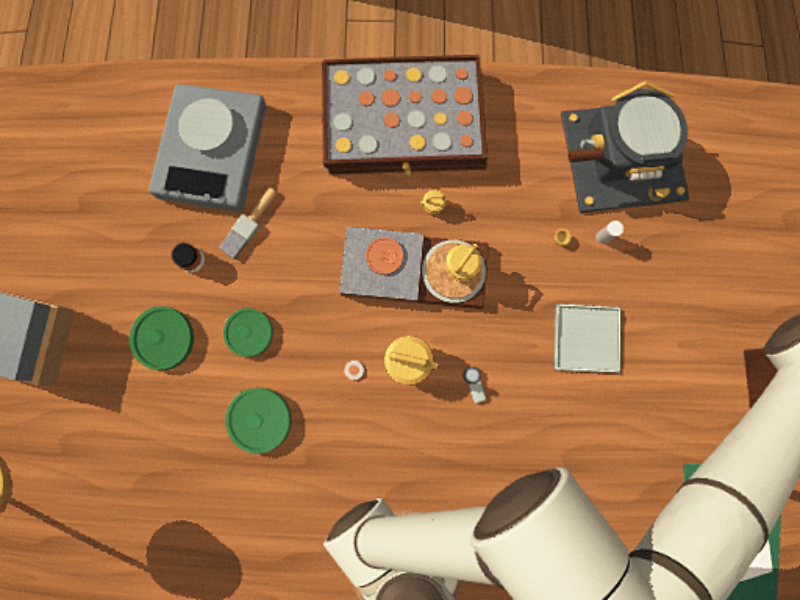

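View pics/side0.png

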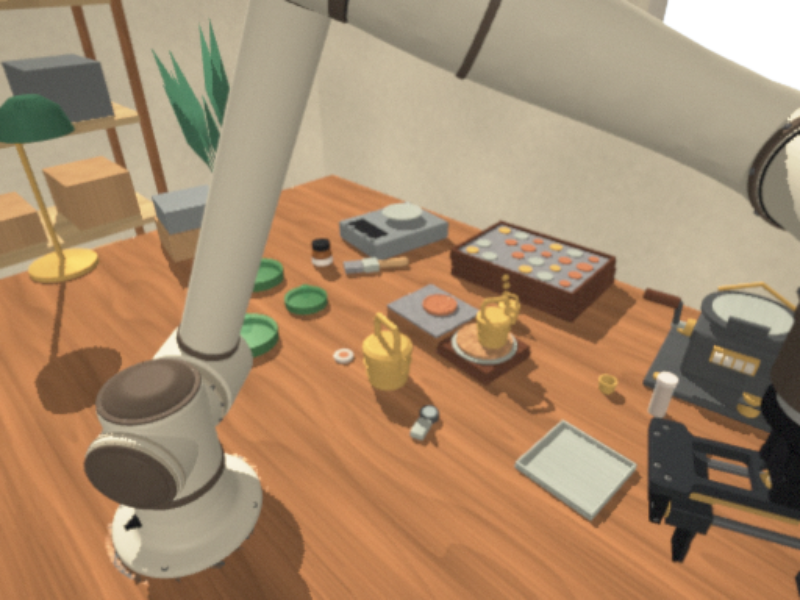

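Top view (800x600 scale): the nest stands on the cork at (463,262), the medal on felt at (385,257), the tray at (588,339). The lids are at (162,338), (248,333), which is the smallest, and (258,420). Side view: nest on mount at (494,325), tray (577,468), medal (438,304), small lid (306,300).

```bash
cat > h.py <<'E'
import numpy as np,cv2,pickle
from scipy.spatial.transform import Rotation as R
def ray(c,uv,T=None):
    T=c['world_from_camera'] if T is None else T
    K=np.array([[c['fx'],0,c['cx']],[0,c['fy'],c['cy']],[0,0,1]])
    p=cv2.undistortPoints(np.array(uv,float).reshape(-1,1,2),K,np.array(c['D'],float)).reshape(-1,2)
    d=np.c_[p[:,0],-p[:,1],-np.ones(len(p))]@np.array(T)[:3,:3].T
    return np.array(T)[:3,3],d
def plane(c,uv,z,T=None):
    o,d=ray(c,uv,T); return o+d*((z-o[2])/d[:,2])[:,None]
def wristT(s,c):
    T=np.eye(4);T[:3,:3]=s['ee_rot'];T[:3,3]=s['tcp_pos'];return T@np.array(c['hand_eye'])
def tri(o1,d1,o2,d2):
    A=np.c_[d1,-d2];t=np.linalg.lstsq(A,o2-o1,rcond=None)[0]
    a=o1+t[0]*d1;b=o2+t[1]*d2;return (a+b)/2,np.linalg.norm(a-b)
def blobs(m,amin=30):
    cs,_=cv2.findContours(m.astype(np.uint8),cv2.RETR_EXTERNAL,cv2.CHAIN_APPROX_NONE)
    return [k for k in cs if cv2.contourArea(k)>=amin]
def hsv(c): return cv2.cvtColor(c['image'],cv2.COLOR_BGR2HSV).astype(int)
def centre(P):  # algebraic circle fit on plane points
    A=np.c_[2*P[:,:2],np.ones(len(P))];x=np.linalg.lstsq(A,(P[:,:2]**2).sum(1),rcond=None)[0]
    return x[:2],np.sqrt(x[2]+x[0]**2+x[1]**2)
E
python3 - <<'E'
from h import *
s,c=pickle.load(open('c0.pkl','rb'))
for n in('top','side'):
    h=hsv(c[n]);H,S,V=h[...,0],h[...,1],h[...,2]
    M={'green':(H>50)&(H<80)&(S>120),'yellow':(H>20)&(H<30)&(S>120)&(V>120),'red':((H<9)|(H>175))&(S>140)&(V>150),'grey':(S<40)&(V>140)}
    for k,m in M.items():
        for b in blobs(m,40):
            (x,y),(w,hh),a=cv2.minAreaRect(b)
            if cv2.contourArea(b)<6000: print(n,k,np.round([x,y,w,hh,a,cv2.contourArea(b)],1).tolist(), np.round(centre(plane(c[n],b.reshape(-1,2),.04))[0],3))
# hues at points
for n,p in(('top',(385,257)),('top',(440,285)),('top',(463,262)),('top',(248,333)),('side',(438,304)),('side',(470,345)),('side',(494,330))):
    print(n,p,hsv(c[n])[int(p[1]/1.5625),int(p[0]/1.5625)])
a=c['top']['image'][130:205,205:320];b=c['side']['image'][165:255,235:350]
cv2.imwrite('pics/crop1.png',np.vstack([cv2.resize(a,(460,300),interpolation=cv2.INTER_CUBIC),cv2.resize(b,(460,300),interpolation=cv2.INTER_CUBIC)]))
E
```

```text
top green [492.7, 364.3, 25.6, 60.2, 32.3, 161.0] [ 0.005 -0.695]
top green [440.5, 300.0, 6.4, 13.4, 45.0, 42.0] [ 0.191 -0.546]
top green [162.3, 269.3, 9.2, 9.9, 45.0, 66.5] [0.276 0.293]
top green [99.4, 215.4, 11.3, 9.5, 9.5, 78.5] [0.431 0.493]
top yellow [259.0, 230.0, 26.9, 26.9, 45.0, 395.5] [0.4   0.012]
top yellow [301.4, 168.9, 6.1, 12.8, 33.7, 58.0] [ 0.585 -0.111]
top yellow [292.0, 163.8, 10.8, 20.8, 33.7, 149.0] [ 0.595 -0.089]
top yellow [275.7, 127.7, 10.4, 12.1, 14.0, 41.5] [ 0.71  -0.036]
top grey [423.0, 374.0, 23.3, 18.3, 33.7, 237.0] [-0.022 -0.497]
top grey [486.5, 354.5, 13.0, 17.0, 0.0, 101.5] [ 0.014 -0.707]
top grey [267.0, 347.5, 27.0, 76.0, 90.0, 1427.5] [ 0.053 -0.023]
top grey [228.2, 355.6, 35.6, 28.3, 58.7, 475.0] [0.034 0.092]
top grey [347.3, 361.7, 72.2, 62.8, 59.2, 2253.5] [ 0.027 -0.249]
top grey [448.7, 338.8, 33.3, 57.1, 38.0, 1255.0] [ 0.077 -0.57 ]
top grey [226.3, 236.8, 11.3, 10.6, 45.0, 92.5] [0.376 0.107]
top grey [492.5, 267.7, 24.9, 101.4, 29.1, 691.0] [ 0.342 -0.631]
top grey [375.5, 216.0, 42.0, 41.0, 90.0, 1479.0] [ 0.445 -0.341]
to
[... 1101 characters left out ...]
 199.6, 52.9, 19.9, 15.9, 752.0] [ 1.033 -0.418]
side grey [276.4, 197.3, 49.4, 27.1, 31.0, 569.5] [0.582 0.06 ]
side grey [231.4, 169.9, 8.1, 20.8, 77.5, 91.5] [0.611 0.307]
side grey [343.4, 164.4, 85.7, 26.6, 18.4, 1195.0] [0.933 0.033]
side grey [251.0, 142.1, 20.5, 63.0, 72.6, 626.5] [0.839 0.43 ]
side grey [115.6, 127.1, 14.3, 36.8, 81.3, 380.0] [0.512 1.015]
side grey [507.5, 94.0, 14.0, 7.0, 90.0, 54.0] [ 2.422 -0.296]
side grey [467.5, 29.0, 58.0, 87.0, 90.0, 3264.0] [8.1   0.053]
top (385, 257) [ 11 158 223]
top (440, 285) [ 14 142 206]
top (463, 262) [ 22 150 248]
top (248, 333) [ 63 128 141]
side (438, 304) [ 10 143 214]
side (470, 345) [ 14 130 228]
side (494, 330) [ 19 144 174]
```

View pics/crop1.png

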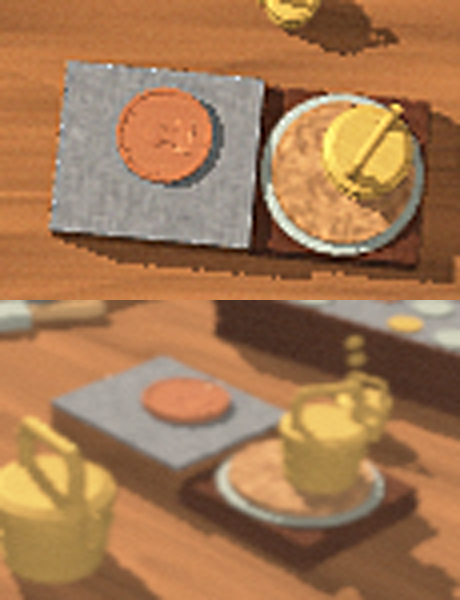

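The crop shows the nest near the plate's edge on the cork, with its bail bar about 28° off world x. The board is on the mount's +y side with the medal at its centre. I'll move the wrist camera above the scene, capturing on the way.

>>> move_arm --targets "0.65 0.95 0.3 -0.5;0.65 0.95 0.3 -0.5;0.65 0.95 0.3 -0.5;0.65 0.95 0.3 -0.5;0.65 0.95 0.3 -0.5;0.65 0.95 0.3 -0.5;0.65 0.95 0.3 -0.5;0.65 0.95 0.3 -0.5;0.65 0.95 0.3 -0.5;0.65 0.95 0.3 -0.5"

```text
time_s: 0.98
tcp_pos: [0.4142, -0.3333, 0.2977]
ee_rot: [[-1.0, 0.025, -0.0], [0.025, 1.0, 0.0], [0.0, 0.0, -1.0]]
wrist_force: [-0.1, 0.5, -0.2]
gripper_width: 1.001
gripper_force: 0.0
```

```bash
cat >> h.py <<'E'
def snap(f,n='wrist'):
    from station import sense,capture
    s=sense();c=capture(n);T=wristT(s,c) if n=='wrist' else np.array(c['world_from_camera'])
    pickle.dump((s,c,T),open(f+'.pkl','wb'));return s,c,T
def load(f): return pickle.load(open(f+'.pkl','rb'))
E
python3 -c "
from h import *
s,c,T=snap('w1');print(s['tcp_pos'],s['time_s'])"
```

```text
[ 0.41420566 -0.33330669  0.2977099 ] 0.9833
```

>>> move_arm --targets "0.65 0.95 0 -0.5;0.65 0.95 0 -0.5;0.65 0.95 0 -0.5;0.65 0.95 0 -0.5;0.65 0.95 0 -0.5;0.65 0.95 0 -0.5;0.65 0.95 0 -0.5;0.65 0.95 0 -0.5;0.3 0.95 0 -0.5;0 0 0 0"

```text
time_s: 1.87
tcp_pos: [0.5526, -0.1177, 0.2966]
ee_rot: [[-0.916, 0.401, -0.001], [0.401, 0.916, 0.001], [0.001, 0.0, -1.0]]
wrist_force: [0.4, -0.2, -1.1]
gripper_width: 0.999
gripper_force: 0.0
```

```bash
python3 -c "
from h import *
s,c,T=snap('w2');print(s['tcp_pos'],s['time_s'],np.linalg.norm(s['joint_velocities']));print(np.round(s['ee_rot'],3))
a=load('w1')[1]['image']
cv2.imwrite('pics/w12.png',cv2.resize(np.vstack([a,c['image']]),(400,600)));cv2.imwrite('pics/w2.png',cv2.resize(c['image'],(800,600)))"
```

```text
[ 0.55258007 -0.11772151  0.29659561] 1.8667 6.784134284308751
[[-0.916  0.401 -0.001]
 [ 0.401  0.916  0.001]
 [ 0.001  0.    -1.   ]]
```

View pics/w12.png

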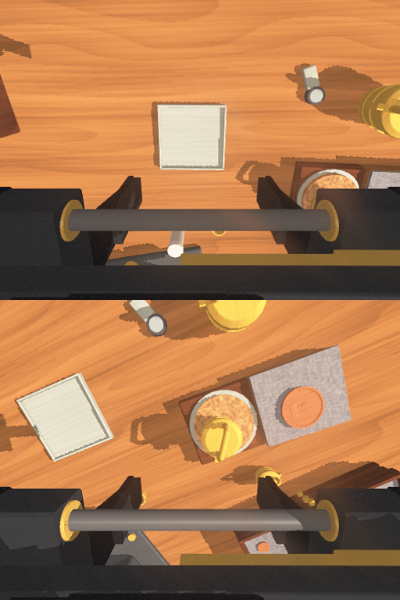

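View pics/w2.png

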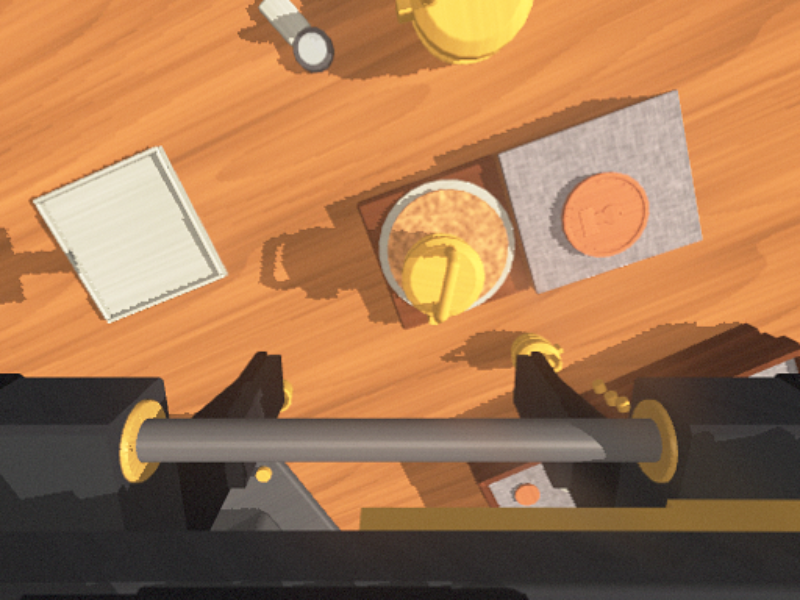

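Wrist view w2 (800x600): medal at (605,214), plate at (447,246), bail bar from (452,252) to (444,315), and tray corners (33,201), (160,148), (227,272), (110,321). The nest on the cork is the middle-sized one; a smaller one stands at (538,350).

```bash
cat > m.py <<'E'
from h import *
def fit(c,T,seed,m,z):
    cs=[k for k in blobs(m,100) if cv2.pointPolygonTest(cv2.convexHull(k),seed,True)>=-3]
    k=max(cs,key=cv2.contourArea);P=plane(c,cv2.convexHull(k).reshape(-1,2),z,T);q,r=centre(P);return k,q,r
def medalmask(c):
    h=hsv(c);return (h[...,0]<13)&(h[...,1]>120)&(h[...,2]>120)
E
python3 - <<'E'
from m import *
s,c,T=snap('w3');print(s['tcp_pos'],np.linalg.norm(s['joint_velocities']))
s0,c0=pickle.load(open('c0.pkl','rb'));ct,cs=c0['top'],c0['side'];k=1.5625
# tri: points seen in wrist and top
px={'bailA':((452,252),(294.2,175.75)),'bailB':((444,315),(304.5,156.75)),'medal':((605,214),(205+165/4,130+136/4)),'plate':((447,246),(291,173.25)),
 'boardNE':((702,240),(205+68/4,130+62/4)),'boardSE':((677,92),(205+52/4,130+234/4)),'boardNW':((537,292),(205+265/4,130+78/4)),'boardSW':((497,155),(205+250/4,130+248/4)),
 't1':((33,201),None),'t2':((160,148),None),'t3':((227,272),None),'t4':((110,321),None)}
s2,c2,T2=load('w2')
for n,(a,b) in px.items():
    o,d=ray(c2,np.array(a)/k,T2)
    if b is None: print(n,np.round(plane(c2,np.array(a)/k,.012,T2)[0],4));continue
    o2,d2=ray(ct,b);p,e=tri(o,d[0],o2,d2[0]);print(n,np.round(p,4),round(e,4),np.round(plane(c2,np.array(a)/k,p[2],T2)[0],4))
mk,z=medalmask(c),.05
for kk in blobs(mk,300):
    P=plane(c,kk.reshape(-1,2),z,T);q,r=centre(P);print('red',kk.reshape(-1,2).mean(0),q,r,cv2.contourArea(kk))
h=hsv(c);g=(h[...,1]<60)&(h[...,2]>150)
for kk in blobs(g,300):
    P=plane(c,cv2.convexHull(kk).reshape(-1,2),.036,T);q,r=centre(P);print('grey',kk.reshape(-1,2).mean(0),q,r,cv2.contourArea(kk))
    if cv2.contourArea(kk)>4000: print(plane(c,cv2.boxPoints(cv2.minAreaRect(kk)),.012,T).round(4).tolist())
h=hsv(ct);g=(h[...,0]>50)&(h[...,0]<80)&(h[...,1]>90)
for kk in blobs(g,300):
    P=plane(ct,kk.reshape(-1,2),.012);q,r=centre(P);print('lid',kk.reshape(-1,2).mean(0),q,r)
E
```

```text
[ 0.5517912  -0.11921035  0.29682263] 3.0257295491199487
bailA [ 0.5411 -0.077   0.1779] 0.0061 [ 0.544  -0.0781  0.1779]
bailB [ 0.5939 -0.1031  0.1465] 0.0108 [ 0.5903 -0.0988  0.1465]
medal [0.5909 0.0527 0.0628] 0.0015 [0.5917 0.0526 0.0628]
plate [ 0.562  -0.0776  0.0772] 0.002 [ 0.561  -0.0773  0.0772]
boardNE [0.6484 0.1265 0.0523] 0.0024 [0.6496 0.1262 0.0523]
boardSE [0.5212 0.1349 0.0516] 0.0081 [0.5253 0.1355 0.0516]
boardNW [ 0.6363 -0.02    0.0564] 0.0021 [ 0.6354 -0.0195  0.0564]
boardSW [ 0.5114 -0.0113  0.0512] 0.003 [ 0.5129 -0.0109  0.0512]
t1 [ 0.3831 -0.41    0.012 ]
t2 [ 0.3896 -0.2782  0.012 ]
t3 [ 0.5132 -0.2802  0.012 ]
t4 [ 0.5105 -0.4115  0.012 ]
red [292.02368421 308.18684211] [ 0.78998692 -0.14824881] 0.042382350156499486 1004.0
red [379.47404844 236.47404844] [0.72950604 0.00581464] 0.01964563464893984 385.5
red [263.35111663 241.60421836] [ 0.63480875 -0.15952292] 0.07959637071941458 1085.0
red [426.82389937 217.39308176] [0.7303159  0.07568943] 0.02770802291177372 695.0
red [ 14.63926941 169.5913242 ] [ 0.43993396 -0.42031714] 0.029031961786280543 651.0
[... 722 characters left out ...]
2748 ] 0.08053551415438258 7768.5
[[0.382, -0.4097, 0.012], [0.3809, -0.2753, 0.012], [0.5148, -0.2818, 0.012], [0.5212, -0.4288, 0.012]]
grey [388.295 122.755] [0.58613522 0.0635393 ] 0.0923119036708656 10763.0
[[0.5093, -0.007, 0.012], [0.5275, 0.1564, 0.012], [0.6678, 0.166, 0.012], [0.6537, -0.0121, 0.012]]
grey [183.2027027   10.85135135] [ 0.34969681 -0.12837569] 0.0173799393031789 432.0
lid [489.19463087 363.5704698 ] [-0.00460409 -0.70697874] 0.0688196334316339
lid [164.76521739 268.73913043] [0.2758288 0.2915257] 0.06113770082160742
lid [158.10465116 212.44186047] [0.44541606 0.31867704] 0.04615015390586714
lid [102.83185841 216.15044248] [0.42957959 0.49232513] 0.062460737543547466
```

Run:
```python
from m import *
s,c,T=load('w3');cv2.imwrite('pics/w3c.png',cv2.resize(c['image'][140:225,225:335],(770,595),interpolation=cv2.INTER_CUBIC))
ct=pickle.load(open('c0.pkl','rb'))[1]['top']
for z in(.12,.13,.14): print(z,plane(c,np.array([(452,252),(444,315)])/1.5625,z,T).round(4).tolist(),plane(ct,[(294.2,175.75),(304.5,156.75)],z).round(4).tolist())
```

```text
0.12 [[0.5565, -0.0781, 0.12], [0.599, -0.1015, 0.12]] [[0.5483, -0.0824, 0.12], [0.6033, -0.1112, 0.12]]
0.13 [[0.5542, -0.0784, 0.13], [0.5954, -0.1011, 0.13]] [[0.5466, -0.0812, 0.13], [0.601, -0.1098, 0.13]]
0.14 [[0.5519, -0.0787, 0.14], [0.5919, -0.1007, 0.14]] [[0.5448, -0.0801, 0.14], [0.5988, -0.1084, 0.14]]
```

View pics/w3c.png

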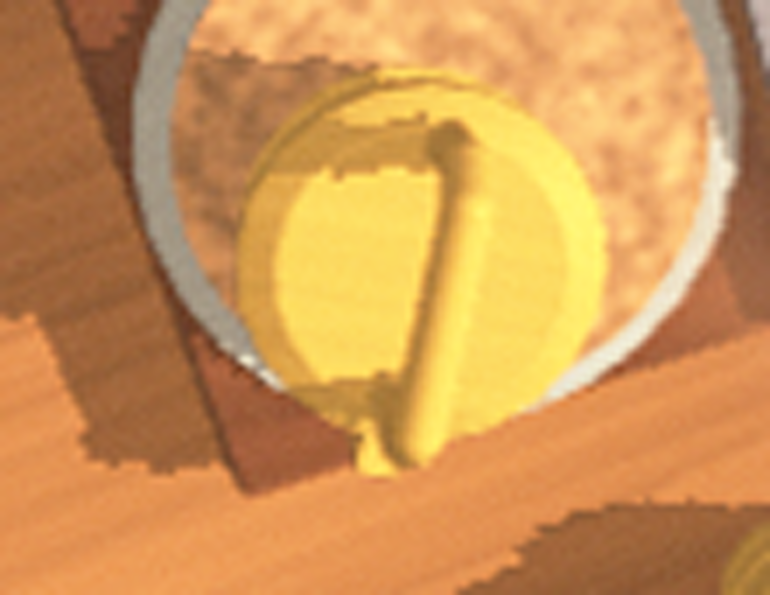

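The crop shows the lid top of the nest centred at crop (422,255), which is pixel (285.3,176.4). The bar runs from crop (472,175) to (417,450).

Run:
```python
from m import *
s,c,T=load('w3');f=lambda p:np.array(p)/7+[225,140]
print('nesttop',plane(c,f((422,255)),.098,T),plane(c,f((444,312)),.13,T),'ends',plane(c,f([(472,175),(417,450)]),.13,T))
# height by stereo: circle fits of nest top need axis agreement; bar mid in top vs wrist
ct=pickle.load(open('c0.pkl','rb'))[1]['top'];o,d=ray(c,f((444,312)),T);o2,d2=ray(ct,(205+377/4,130+145/4));print(tri(o,d[0],o2,d2[0]))
print(sense()['tcp_pos'] if 0 else s['tcp_pos'], s['ee_rot'].round(4).tolist())
```

```text
nesttop [[ 0.57709394 -0.08903223  0.098     ]] [[ 0.57854233 -0.08912512  0.13      ]] ends [[ 0.55945474 -0.07675896  0.13      ]
 [ 0.59861644 -0.10190089  0.13      ]]
(array([ 0.56380828, -0.08888542,  0.17890099]), np.float64(0.00030108640957617576))
[ 0.5517912  -0.11921035  0.29682263] [[-0.9164, 0.4003, -0.0012], [0.4003, 0.9164, 0.0002], [0.0012, -0.0003, -1.0]]
```

>>> move_arm --targets "0.9 0 -0.5 -0.45;0.9 0 -0.5 -0.45;0.9 0 -0.5 -0.45;0.9 0 -0.4 -0.45;0 0 0 0;0 0 0 0;0 0 0 0"

```text
time_s: 2.55
tcp_pos: [0.6407, -0.122, 0.2503]
ee_rot: [[-0.84, 0.542, -0.0], [0.542, 0.84, -0.0], [0.0, -0.0, -1.0]]
wrist_force: [-0.4, -0.7, -0.6]
gripper_width: 0.999
gripper_force: 0.0
```

Run:
```python
from m import *
s,c,T=snap('w4');print(s['tcp_pos'],s['ee_rot'].round(3).tolist(),np.linalg.norm(s['joint_velocities']))
cv2.imwrite('pics/w4.png',cv2.resize(c['image'],(800,600)))
for kk in blobs(medalmask(c),300):
    q,r=centre(plane(c,kk.reshape(-1,2),.05,T));print('red',kk.reshape(-1,2).mean(0),q,r,cv2.contourArea(kk))
```

```text
[ 0.64069238 -0.12200904  0.2502704 ] [[-0.84, 0.542, -0.0], [0.542, 0.84, -0.0], [0.0, -0.0, -1.0]] 1.7184751074928064
red [309.19918699 309.90650407] [ 0.85740468 -0.16240504] 0.03912376903198702 1440.0
red [ 31.88421053 213.65684211] [ 0.54343366 -0.39111295] 0.03663028568246829 1889.5
red [330.00931099 216.57728119] [ 0.75379603 -0.10050936] 0.05818951143711679 2373.0
red [297.72088353 176.42168675] [ 0.68236304 -0.08874186] 0.024202111788213278 681.0
red [435.49350649 195.81168831] [0.7816043  0.04379456] 0.06232384158979227 579.0
red [429.52793296 152.20810056] [0.75562236 0.0645594 ] 0.05248842697746176 1601.0
red [483.51474531  64.86058981] [0.67610263 0.15181333] 0.019326186692451862 530.5
red [371.22596154  44.88461538] [0.59599434 0.05636741] 0.035505367621510964 3704.0
red [205.38297872 104.11144883] [ 0.5580266  -0.10845976] 0.08111502203186167 6782.0
```

View pics/w4.png

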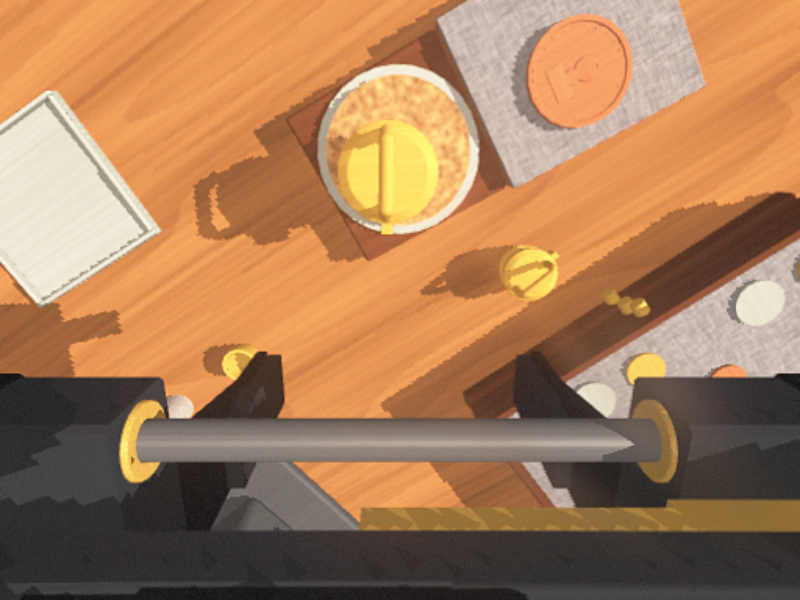

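In w4 the bar is vertical in the image (column 387, rows 128–222), so the gripper's yaw matches it. The medal fit agrees across both views: (0.596, 0.056) at z 0.05.

Run:
```python
from m import *
s,c,T=load('w3');s4,c4,T4=load('w4')
f=lambda p:np.array(p)/7+[225,140];g=lambda p:np.array(p)/1.5625
pr={'bail':(f((444,312)),g((387,172))),'endA':(f((472,175)),g((387,133))),'lidtop':(f((422,255)),g((388,170)))}
for n,(a,b) in pr.items():
    o,d=ray(c,a,T);o2,d2=ray(c4,b,T4);print(n,tri(o,d[0],o2,d2[0]),plane(c4,b,.13,T4))
h=hsv(c4);gm=(h[...,1]<60)&(h[...,2]>150)
for kk in blobs(gm,300):
    q,r=centre(plane(c4,cv2.convexHull(kk).reshape(-1,2),.036,T4));print('grey',kk.reshape(-1,2).mean(0),q,r)
```

```text
bail (array([ 0.57848231, -0.08906619,  0.13017417]), np.float64(0.00011623381315898848)) [[ 0.57847907 -0.0890151   0.13      ]]
endA (array([ 0.56053385, -0.07701481,  0.12576133]), np.float64(0.000774732313667023)) [[ 0.5607585  -0.07741069  0.13      ]]
lidtop (array([ 0.57845435, -0.0891336 ,  0.09304702]), np.float64(0.0001441285421229518)) [[ 0.57786148 -0.08792345  0.13      ]]
grey [245.15277778 283.00154321] [ 1.05944928 -0.39935525] 0.3838134855329937
grey [445.15184382 218.95227766] [0.83307796 0.0467282 ] 0.09775390591356144
grey [ 38.64396285 128.99690402] [ 0.46100093 -0.32540504] 0.0761782891293699
grey [254.44642857  93.75178571] [ 0.57264674 -0.07811034] 0.060785462058122144
grey [363.12385321  43.73394495] [0.58503489 0.06025257] 0.09050062490516428
```

>>> move_arm --targets "-0.83 0.44 -0.3 0;-0.83 0.44 -0.3 0;-0.83 0.44 -0.3 0;0 0 -0.8 0;0 0 -0.8 0;0 0 -0.8 0;0 0 -0.8 0;0 0 -0.8 0;0 0 -0.67 0;0 0 0 0" --gripper 60

```text
time_s: 3.43
tcp_pos: [0.5763, -0.0882, 0.1087]
ee_rot: [[-0.84, 0.542, -0.005], [0.542, 0.84, 0.0], [0.005, -0.003, -1.0]]
wrist_force: [-0.5, -0.2, -0.9]
gripper_width: 0.69
gripper_force: 0.0
```

>>> move_arm --targets "0 0 0 0;0 0 0 0;0 0 0 0;0 0 0 0;0 0 0 0;0 0 0 0;0 0 0 0" --gripper 0

```text
time_s: 4.02
tcp_pos: [0.5792, -0.088, 0.1111]
ee_rot: [[-0.841, 0.542, 0.001], [0.542, 0.841, 0.0], [-0.0, 0.0, -1.0]]
wrist_force: [-0.6, -0.1, 0.5]
gripper_width: 0.242
gripper_force: 0.0
```

>>> move_arm --targets "0 0 0 0;0 0 0 0;0 0 0 0;0 0 0 0;0 0 0 0"

```text
time_s: 4.43
tcp_pos: [0.5788, -0.0884, 0.1109]
ee_rot: [[-0.841, 0.542, -0.001], [0.542, 0.841, -0.001], [0.0, -0.001, -1.0]]
wrist_force: [-2.3, -2.5, 2.2]
gripper_width: 0.095
gripper_force: 29.9
```

Run:
```python
from m import *
s,c,T=load('w1')
h=hsv(c);gm=(h[...,1]<60)&(h[...,2]>150)
for kk in blobs(gm,3000):
    r=cv2.minAreaRect(kk)
    print(r,plane(c,r[0],.012,T),plane(c,cv2.boxPoints(r),.012,T).round(3).tolist())
from station import sense;s=sense();print(s['gripper_width'],s['gripper_force'],s['wrist_force'])
```

```text
((245.0, 175.5), (83.0, 88.0), 90.0) [[ 0.4459071  -0.34841949  0.012     ]] [[0.382, -0.41, 0.012], [0.385, -0.282, 0.012], [0.515, -0.281, 0.012], [0.512, -0.42, 0.012]]
0.09534863968192435 29.913103496655822 [-2.31968049 -2.45699011  2.18258006]
```

>>> move_arm --targets "0 0 0.3 0;0 0 0.6 0;0 0 0.8 0;0 0 0.8 0;0 0 0.3 0;-0.2 -0.4 0 0;-0.4 -0.8 0 0;-0.4 -0.8 0 0;-0.4 -0.8 0 0;-0.4 -0.8 0 0"

```text
time_s: 5.27
tcp_pos: [0.5316, -0.1785, 0.1782]
ee_rot: [[-0.84, 0.542, -0.005], [0.542, 0.84, 0.002], [0.005, -0.001, -1.0]]
wrist_force: [0.1, -0.5, -7.1]
gripper_width: 0.092
gripper_force: 30.0
```

>>> move_arm --targets "-0.4 -0.8 0 0;-0.4 -0.8 0 0;-0.4 -0.8 0 0;-0.4 -0.8 0 0;-0.4 -0.8 0 0;-0.4 -0.8 0 0;-0.4 -0.8 0 0;-0.4 -0.8 0 0;-0.25 -0.3 0 0;0 0 0 0"

```text
time_s: 6.1
tcp_pos: [0.4447, -0.3462, 0.1785]
ee_rot: [[-0.839, 0.545, -0.005], [0.545, 0.839, 0.003], [0.005, -0.0, -1.0]]
wrist_force: [-1.1, -0.0, -7.4]
gripper_width: 0.088
gripper_force: 30.0
```

>>> move_arm --targets "0 0 -0.5 0;0 0 -0.8 0;0 0 -0.8 0;0 0 -0.8 0;0 0 -0.5 0;0 0 0 0;0 0 0 0;0 0 0 0"

```text
time_s: 6.77
tcp_pos: [0.4487, -0.3455, 0.0964]
ee_rot: [[-0.841, 0.541, 0.001], [0.541, 0.841, -0.001], [-0.002, 0.0, -1.0]]
wrist_force: [0.3, 0.0, -7.2]
gripper_width: 0.091
gripper_force: 30.0
```

>>> move_arm --targets "0 0 -0.3 0;0 0 -0.2 0;0 0 -0.15 0;0 0 -0.1 0;0 0 -0.05 0;0 0 -0.02 0;0 0 0 0;0 0 0 0;0 0 0 0"

```text
time_s: 7.52
tcp_pos: [0.448, -0.3456, 0.0756]
ee_rot: [[-0.841, 0.542, 0.001], [0.542, 0.841, -0.0], [-0.001, 0.0, -1.0]]
wrist_force: [0.3, 0.1, -6.5]
gripper_width: 0.09
gripper_force: 30.0
```

Nearly touching; about 1 mm more, then release.

>>> move_arm --targets "0 0 -0.03 0;0 0 -0.03 0;0 0 -0.02 0;0 0 0 0;0 0 0 0"

```text
time_s: 7.93
tcp_pos: [0.4483, -0.3462, 0.0747]
ee_rot: [[-0.841, 0.541, 0.001], [0.541, 0.841, -0.002], [-0.002, -0.001, -1.0]]
wrist_force: [-2.3, -0.9, 4.2]
gripper_width: 0.087
gripper_force: 30.1
```

>>> move_arm --targets "0 0 0 0;0 0 0 0;0 0 0 0;0 0 0 0;0 0 0 0;0 0 0 0;0 0 0 0" --gripper 60

```text
time_s: 8.52
tcp_pos: [0.448, -0.3454, 0.0732]
ee_rot: [[-0.841, 0.541, 0.0], [0.541, 0.841, 0.0], [-0.0, 0.0, -1.0]]
wrist_force: [0.5, 0.0, -0.2]
gripper_width: 0.533
gripper_force: 0.0
```

>>> move_arm --targets "0 0 0.4 0;0 0 0.9 0;0 0 1 0;0 0 1 0;0 0 1 0;0.5 0.7 1 0.4;0.7 0.98 1 0.4;0.7 0.98 0.7 0.4;0.7 0.98 0 0.4;0.7 0.98 0 0.4"

```text
time_s: 9.35
tcp_pos: [0.5315, -0.229, 0.2512]
ee_rot: [[-0.922, 0.386, 0.005], [0.386, 0.922, -0.001], [-0.005, 0.001, -1.0]]
wrist_force: [0.3, -0.4, -0.1]
gripper_width: 0.689
gripper_force: 0.0
```

>>> move_arm --targets "0.7 0.98 0 0.4;0.7 0.98 0 0.4;0.7 0.98 0 0.4;0.7 0.98 0 0.4;0.7 0.98 0 0.4;0.7 0.98 0 0.4;0.7 0.98 0 0.4;0.7 0.98 0 0.4;0.3 0 0 0.4;0 0 0 0" --gripper 87

```text
time_s: 10.18
tcp_pos: [0.679, -0.0324, 0.248]
ee_rot: [[-0.997, 0.081, -0.0], [0.081, 0.997, -0.0], [0.0, -0.0, -1.0]]
wrist_force: [-0.7, -0.4, -0.6]
gripper_width: 1.001
gripper_force: 0.0
```

>>> move_arm --targets "0 0 0 0;0 0 0 0;0 0 0 0;0 0 0 0"

```text
time_s: 10.52
tcp_pos: [0.6773, -0.0348, 0.2489]
ee_rot: [[-0.996, 0.085, 0.0], [0.085, 0.996, 0.0], [-0.0, 0.0, -1.0]]
wrist_force: [-0.2, -0.3, 0.1]
gripper_width: 1.0
gripper_force: 0.0
```

Run:
```python
from m import *
s,c,T=snap('w5');print(s['tcp_pos'],s['ee_rot'].round(3).tolist(),np.linalg.norm(s['joint_velocities']),s['time_s'])
for kk in blobs(medalmask(c),300):
    q,r=centre(plane(c,kk.reshape(-1,2),.05,T));
    if .03<r<.04: print('red',kk.reshape(-1,2).mean(0),q,r,cv2.contourArea(kk))
h=hsv(c);gm=(h[...,1]<60)&(h[...,2]>150)
for kk in blobs(gm,300):
    hu=cv2.convexHull(kk);q,r=centre(plane(c,hu.reshape(-1,2),.036,T));print('grey',kk.reshape(-1,2).mean(0),q,r)
    b=cv2.minAreaRect(kk);print(b[1],plane(c,cv2.boxPoints(b),.042,T).round(3).tolist())
t=capture=None
st,c_t,_=snap('t5','top')
im=np.hstack([cv2.resize(c['image'],(500,375)),cv2.resize(c_t['image'][150:270,320:420],(300,375))])
cv2.imwrite('pics/w5.png',im)
```

```text
[ 0.67727092 -0.03484989  0.2489222 ] [[-0.996, 0.085, 0.0], [0.085, 0.996, 0.0], [-0.0, 0.0, -1.0]] 0.20622345630572653 10.5167
red [179.45070423 318.09389671] [ 0.88714621 -0.15513058] 0.0352226130397946 1528.5
red [404.26470588 235.74509804] [0.79175008 0.1465623 ] 0.03190234093615657 344.0
red [329.90566038  82.89757412] [0.5986028  0.05622162] 0.03284520813585284 2732.5
grey [278.61662818 311.40877598] [ 0.93116786 -0.02301648] 0.11115570934334071
(42.18228530883789, 165.805419921875) [[0.858, -0.132, 0.042], [0.875, 0.102, 0.042], [0.949, 0.104, 0.042], [0.931, -0.142, 0.042]]
grey [267.13427562 262.33568905] [ 0.86081575 -0.03402972] 0.0989078970279135
(17.0, 134.0) [[0.786, -0.122, 0.042], [0.802, 0.058, 0.042], [0.828, 0.058, 0.042], [0.812, -0.126, 0.042]]
grey [393.04109589 247.5       ] [0.80013432 0.14362046] 0.037136443595281184
(25.115324020385742, 60.53003692626953) [[0.798, 0.101, 0.042], [0.794, 0.18, 0.042], [0.832, 0.187, 0.042], [0.837, 0.106, 0.042]]
grey [209.75895765  76.78827362] [ 0.57291344 -0.07774451] 0.06081848183086563
(112.0, 104.0) [[0.509, -0.125, 0.042], [0.519, -0.013, 0.042], [0.638, -0.022, 0.042], [0.628, -0.147, 0.042]]
grey [332.05788423  72.3253493 ] [0.58500708 0.05859039] 0.09196042520949195
(123.0, 139.0) [[0.512, -0.008, 0.042], [0.524, 0.141, 0.042], [0.656, 0.149, 0.042], [0.642, -0.018, 0.042]]
grey [17.         26.14705882] [ 0.49856492 -0.28287389] 0.02755124793274517
(48.0, 39.0) [[0.476, -0.288, 0.042], [0.48, -0.247, 0.042], [0.525, -0.261, 0.042], [0.522, -0.303, 0.042]]
```

View pics/w5.png

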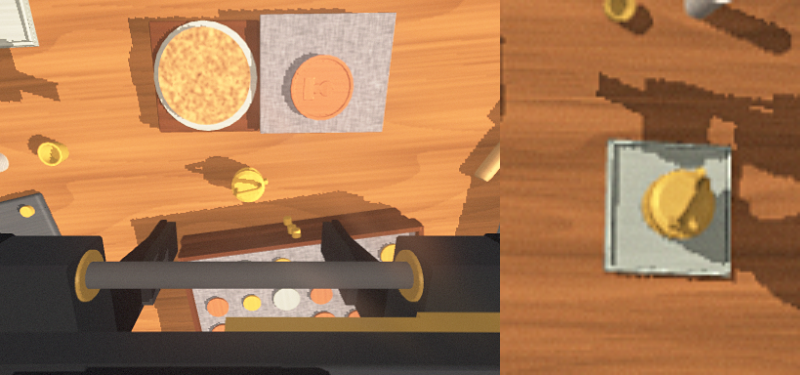

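The nest stands upright in the tray, and the cork is clear at (205,75) in the left image. Mount centre is about (0.573,-0.078), medal about (0.596,0.056). Next I descend around the medal.

>>> move_arm --targets "-0.65 0.73 -0.5 0;-0.65 0.73 -0.5 0;-0.65 0.73 -0.5 0;-0.65 0.73 -0.5 0;-0.65 0.72 -0.5 0;0 0 -1 0;0 0 -1 0;0 0 -1 0;0 0 -1 0;0 0 -0.8 0"

```text
time_s: 11.45
tcp_pos: [0.5958, 0.0567, 0.0644]
ee_rot: [[-0.996, 0.084, -0.001], [0.084, 0.996, -0.0], [0.001, -0.0, -1.0]]
wrist_force: [-0.0, -0.4, -0.2]
gripper_width: 1.003
gripper_force: 0.0
```

>>> move_arm --targets "0 0 -0.4 0;0 0 -0.1 0;0 0 0 0;0 0 0 0;0 0 0 0"

```text
time_s: 11.87
tcp_pos: [0.5977, 0.0573, 0.055]
ee_rot: [[-0.997, 0.083, 0.003], [0.083, 0.997, 0.001], [-0.003, 0.001, -1.0]]
wrist_force: [1.3, 0.0, -0.1]
gripper_width: 1.0
gripper_force: 0.0
```

>>> move_arm --targets "0 0 -0.2 0;0 0 -0.15 0;0 0 -0.05 0;0 0 0 0;0 0 0 0"

```text
time_s: 12.28
tcp_pos: [0.5965, 0.057, 0.0432]
ee_rot: [[-0.997, 0.083, -0.0], [0.083, 0.997, -0.0], [0.0, -0.0, -1.0]]
wrist_force: [-0.4, -0.8, -0.4]
gripper_width: 0.999
gripper_force: 0.0
```

Position noise is about 1 mm. I'll raise 0.5 mm for clearance, then close.

>>> move_arm --targets "0 0 0.02 0;0 0 0 0;0 0 0 0;0 0 0 0;0 0 0 0;0 0 0 0" --gripper 66

```text
time_s: 12.78
tcp_pos: [0.5966, 0.0569, 0.0439]
ee_rot: [[-0.997, 0.083, 0.0], [0.083, 0.997, -0.0], [-0.0, -0.0, -1.0]]
wrist_force: [1.0, -1.0, 1.0]
gripper_width: 0.817
gripper_force: 30.0
```

>>> move_arm --targets "-0.06 -0.3 0 0;-0.1 -0.6 0 0;-0.1 -0.6 0 0;-0.1 -0.6 0 0;-0.1 -0.6 0 0;-0.1 -0.6 0 0;-0.1 -0.6 0 0;-0.1 -0.6 0 0;-0.1 -0.6 0 0;-0.07 -0.28 0 0"

```text
time_s: 13.62
tcp_pos: [0.571, -0.0805, 0.0428]
ee_rot: [[-0.996, 0.087, -0.004], [0.087, 0.996, -0.0], [0.004, -0.001, -1.0]]
wrist_force: [-0.3, -0.7, -3.5]
gripper_width: 0.816
gripper_force: 30.0
```

>>> move_arm --targets "0 0 0 0;0 0 0 0;0 0 -0.04 0;0 0 -0.02 0;0 0 0 0;0 0 0 0"

```text
time_s: 14.12
tcp_pos: [0.5734, -0.0769, 0.0422]
ee_rot: [[-0.997, 0.083, -0.0], [0.083, 0.997, -0.0], [0.0, -0.0, -1.0]]
wrist_force: [0.2, -0.1, -3.3]
gripper_width: 0.814
gripper_force: 30.0
```

>>> move_arm --targets "0 0 -0.02 0;0 0 -0.01 0;0 0 0 0;0 0 0 0"

```text
time_s: 14.45
tcp_pos: [0.5736, -0.0771, 0.0419]
ee_rot: [[-0.997, 0.083, 0.001], [0.083, 0.997, 0.0], [-0.001, 0.0, -1.0]]
wrist_force: [-1.3, 1.7, 0.7]
gripper_width: 0.812
gripper_force: 30.0
```

>>> move_arm --targets "0 0 0 0;0 0 0 0;0 0 0 0;0 0 0 0;0 0 0 0;0 0 0 0;0 0 0 0" --gripper 87

```text
time_s: 15.03
tcp_pos: [0.5734, -0.0775, 0.0416]
ee_rot: [[-0.996, 0.084, 0.0], [0.084, 0.996, -0.0], [-0.0, -0.0, -1.0]]
wrist_force: [-0.5, 0.1, -0.4]
gripper_width: 0.999
gripper_force: 0.0
```

>>> move_arm --targets "0 0 0.4 0;0 0 1 0;0 0 1 0;0 0 1 0;0.8 0 1 0;0.8 0 1 0;0.8 0 1 0;0.8 0 1 0;0 0 0 0;0 0 0 0"

```text
time_s: 15.87
tcp_pos: [0.6545, -0.0774, 0.2285]
ee_rot: [[-0.996, 0.084, 0.004], [0.084, 0.996, 0.001], [-0.004, 0.001, -1.0]]
wrist_force: [-0.4, 0.1, -0.9]
gripper_width: 1.0
gripper_force: 0.0
```

>>> move_arm --targets "0 0 0 0;0 0 0 0;0 0 0 0"

```text
time_s: 16.12
tcp_pos: [0.6522, -0.0775, 0.2255]
ee_rot: [[-0.997, 0.083, -0.002], [0.083, 0.997, -0.0], [0.002, -0.0, -1.0]]
wrist_force: [-0.5, 0.6, -0.8]
gripper_width: 1.0
gripper_force: 0.0
```

Run:
```python
from m import *
s,c,T=snap('w6');print(s['tcp_pos'],np.linalg.norm(s['joint_velocities']),s['time_s'],s['wrist_force'])
h=hsv(c);gm=(h[...,1]<60)&(h[...,2]>150)
for kk in blobs(gm,300):
    hu=cv2.convexHull(kk);q,r=centre(plane(c,hu.reshape(-1,2),.036,T))
    if .055<r<.065: print('plate',kk.reshape(-1,2).mean(0),q,r,cv2.contourArea(kk)); b=cv2.boundingRect(kk)
x,y,w,hh=b;cv2.imwrite('pics/w6.png',cv2.resize(c['image'][y:y+hh,x:x+w],None,fx=5,fy=5,interpolation=cv2.INTER_CUBIC));print(b)
print(h[y+hh//2,x:x+w:4].tolist())
```

```text
[ 0.65215133 -0.07750284  0.22554006] 0.5673688001994664 16.1167 [-0.46577871  0.5670758  -0.78580406]
plate [247.68867925  96.69496855] [ 0.57272137 -0.07817698] 0.06083312082330661 9773.0
(193, 39, 110, 116)
[[13, 77, 156], [20, 42, 175], [16, 135, 249], [15, 145, 239], [13, 149, 188], [13, 145, 181], [12, 147, 251], [12, 145, 250], [12, 151, 249], [12, 156, 242], [13, 148, 250], [14, 142, 252], [13, 146, 251], [13, 146, 249], [12, 146, 249], [12, 147, 248], [12, 146, 250], [13, 145, 251], [12, 147, 250], [12, 146, 250], [12, 147, 249], [13, 145, 252], [12, 143, 249], [16, 134, 247], [16, 134, 250], [16, 133, 247], [13, 109, 224], [18, 45, 176]]
```

View pics/w6.png

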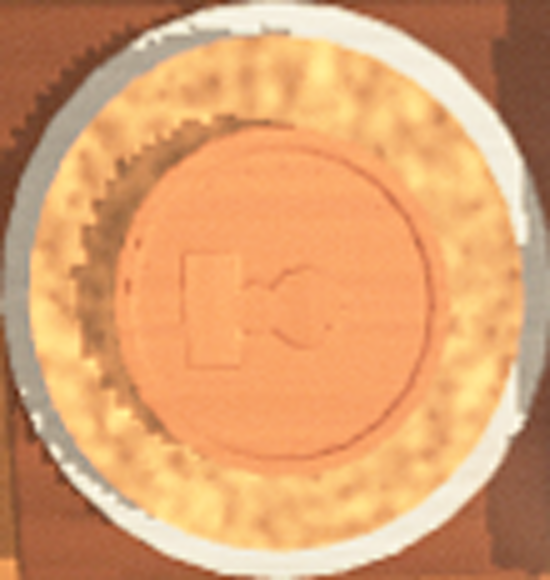

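The crop shows the medal flat on the cork: edges x 115–448, y 125–475. The cork spans x 30–523, y 37–548. I'll compute the offset.

Run:
```python
from m import *
s,c,T=load('w6');f=lambda p:np.array(p,float)/5+[193,39]-.4
def b(l,r,t,bo,z):
    cx,cy=(l+r)/2,(t+bo)/2
    return centre(plane(c,f([(l,cy),(r,cy),(cx,t),(cx,bo)]),z,T))
print('medal',b(115,448,125,475,.048),'cork',b(30,523,37,548,.04),'plate',b(4,548,2,577,.036))
h=hsv(c);im=cv2.GaussianBlur(c['image'],(3,3),0).astype(int);m=(h[...,0]<=14)&(h[...,1]>110)&(h[...,2]>225)&(abs(im[...,0]-110)<200)
# lid: top-view circle fits (rim upper edge 19 mm, knob)
ct=load('t5')[1];hh=hsv(ct);g=(hh[...,0]>50)&(hh[...,0]<80)&(hh[...,1]>90)
for kk in blobs(g,900):
    for z in(.005,.019): print('lid',kk.reshape(-1,2).mean(0),centre(plane(ct,cv2.convexHull(kk).reshape(-1,2),z)))
```

```text
medal (array([ 0.57297567, -0.07688035]), np.float64(0.03574260493891406)) cork (array([ 0.57266587, -0.07808067]), np.float64(0.05371322705968203)) plate (array([ 0.5727372 , -0.07827525]), np.float64(0.06051478567051956))
lid [467.63265306 339.61904762] (array([ 0.06476954, -0.64938888]), np.float64(0.16194741823724715))
lid [467.63265306 339.61904762] (array([ 0.06816305, -0.64138134]), np.float64(0.16007041671200686))
lid [164.7826087  268.74782609] (array([0.27553932, 0.29300681]), np.float64(0.06261497498625465))
lid [164.7826087  268.74782609] (array([0.27648997, 0.2900918 ]), np.float64(0.06188925546055013))
lid [102.71052632 216.24561404] (array([0.42993261, 0.49477072]), np.float64(0.06392361677219226))
lid [102.71052632 216.24561404] (array([0.42909381, 0.48951724]), np.float64(0.06318272983810962))
```

Medal offset from the cork centre is about 1.2 mm, which is fine. Now to look at the smallest lid.

>>> move_arm --targets "-0.3 0.9 0.1 0;-0.3 0.9 0.1 0;-0.3 0.9 0.1 0;-0.3 0.9 0.1 0;-0.3 0.9 0.1 0;-0.3 0.9 0.1 0;-0.3 0.9 0.1 0;-0.3 0.9 0.1 0;-0.3 0.9 0.1 0;-0.3 0.9 0.1 0" --gripper 50

```text
time_s: 17.0
tcp_pos: [0.5773, 0.1484, 0.2513]
ee_rot: [[-0.997, 0.083, -0.001], [0.083, 0.997, -0.0], [0.001, -0.001, -1.0]]
wrist_force: [0.1, 0.7, -0.4]
gripper_width: 0.576
gripper_force: 0.0
```

>>> move_arm --targets "-0.3 0.9 0 0;-0.3 0.9 0 0;-0.3 0.9 0 0;-0.3 0.9 0 0;-0.3 0.9 0 0;-0.3 0.9 0 0;-0.3 0.9 0 0;0 0 0 0;0 0 0 0;0 0 0 0"

```text
time_s: 17.83
tcp_pos: [0.5256, 0.3045, 0.2512]
ee_rot: [[-0.997, 0.083, -0.001], [0.083, 0.997, -0.001], [0.001, -0.001, -1.0]]
wrist_force: [-0.4, -0.3, 0.1]
gripper_width: 0.575
gripper_force: 0.0
```

```bash
cat > lid.py <<'E'
from m import *
import sys
s,c,T=snap(sys.argv[1]);print(s['tcp_pos'],np.linalg.norm(s['joint_velocities']),s['ee_rot'].round(3).tolist())
h=hsv(c);g=(h[...,0]>50)&(h[...,0]<80)&(h[...,1]>80)
for kk in blobs(g,500):
    hu=cv2.convexHull(kk).reshape(-1,2);print('lid',kk.reshape(-1,2).mean(0),cv2.boundingRect(kk),centre(plane(c,hu,.005,T)),centre(plane(c,hu,.019,T)))
cv2.imwrite('pics/%s.png'%sys.argv[1],cv2.resize(c['image'],(800,600)))
E
python3 lid.py w7
```

```text
[0.52555414 0.30454509 0.25124031] 1.0930770729217727 [[-0.997, 0.083, -0.001], [0.083, 0.997, -0.001], [0.001, -0.001, -1.0]]
lid [264.29151292  99.81549815] (225, 57, 75, 79) (array([0.4452772, 0.3206531]), np.float64(0.04812288917565867)) (array([0.44528598, 0.32033725]), np.float64(0.046476407434015946))
lid [406.27213115  68.01639344] (354, 12, 106, 112) (array([0.4287139 , 0.50251556]), np.float64(0.06464858121914595)) (array([0.42928938, 0.49597744]), np.float64(0.06243668766031011))
```

View pics/w7.png

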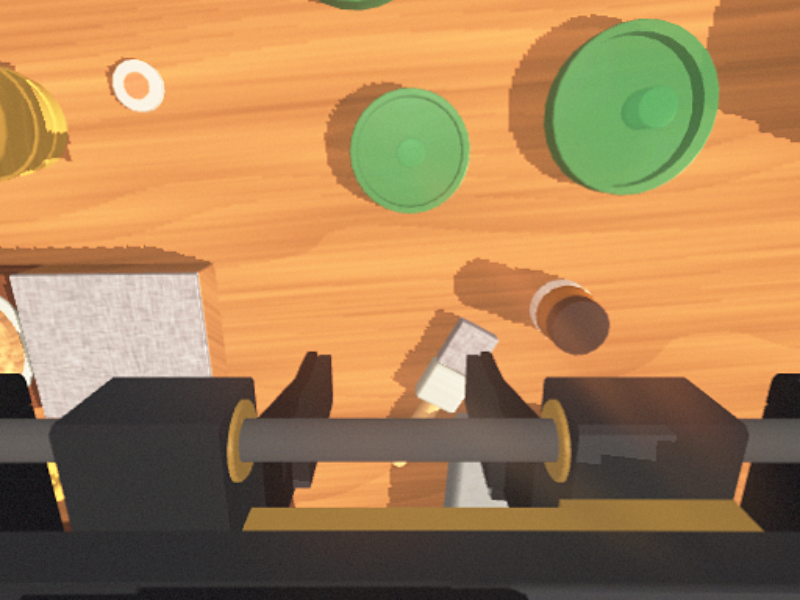

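The smallest lid is centred at (411,151) with its knob near that point; fit (0.445, 0.320), radius 48 mm. I'll take a second, lower view to triangulate the height.

>>> move_arm --targets "-0.4 0.16 -0.8 0;-0.4 0.16 -0.8 0;-0.4 0.16 -0.8 0;-0.4 0.16 -0.8 0;0 0 0 0;0 0 0 0;0 0 0 0;0 0 0 0"

```text
time_s: 18.55
tcp_pos: [0.4873, 0.3212, 0.1733]
ee_rot: [[-0.996, 0.084, 0.003], [0.084, 0.996, 0.002], [-0.002, 0.002, -1.0]]
wrist_force: [-0.2, -0.2, 0.5]
gripper_width: 0.576
gripper_force: 0.0
```

```bash
python3 lid.py w8
python3 - <<'E'
from m import *
V=[load('w7'),load('w8')];C=[];K=[]
for s,c,T in V:
    h=hsv(c);g=(h[...,0]>50)&(h[...,0]<80)&(h[...,1]>80)
    k=max([k for k in blobs(g,500) if abs(k[:,0,0].mean()-262)<60],key=cv2.contourArea)
    (x,y),ax,a=cv2.fitEllipse(cv2.convexHull(k));C.append((x,y))
    # knob: green differing from lid-top median near centre
    G=cv2.GaussianBlur(c['image'],(3,3),0).astype(int);x,y=int(x),int(y)
    n=22;p=G[y-n:y+n,x-n:x+n];d=np.abs(p-np.median(p.reshape(-1,3),0)).sum(2)
    for b in blobs(d>12,12): q,r=cv2.minEnclosingCircle(b);print('cand',np.round([q[0]+x-n,q[1]+y-n,r,cv2.contourArea(b)],1))
o,d=ray(V[0][1],C[0],V[0][2]);o2,d2=ray(V[1][1],C[1],V[1][2]);print('lid centre',C,tri(o,d[0],o2,d2[0]))
E
```

```text
[0.48725974 0.32124693 0.17329193] 0.4675155765725045 [[-0.996, 0.084, 0.003], [0.084, 0.996, 0.002], [-0.002, 0.002, -1.0]]
lid [248.95104895 135.74125874] (205, 90, 87, 91) (array([0.44875412, 0.31650551]), np.float64(0.04618913915685655)) (array([0.44697641, 0.31698015]), np.float64(0.04423551426100683))
lid [423.51771117 102.88010899] (360, 38, 129, 130) (array([0.43097802, 0.503672  ]), np.float64(0.06557457290070158)) (array([0.42995218, 0.49623022]), np.float64(0.06280101789422574))
lid [203.18781726   7.59390863] (154, 0, 99, 24) (array([0.26858786, 0.29078169]), np.float64(0.06592216293017451)) (array([0.2744305 , 0.29234435]), np.float64(0.06313390618758541))
cand [277.1 114.5   5.1  29. ]
cand [244.5 112.5   6.5  33. ]
cand [257.5 101.5   7.1  21. ]
cand [262.9  95.8   7.2 113.5]
cand [260.5  75.   21.6 311. ]
cand [248.9 138.9  12.1 379.5]
cand [252.1 117.   14.1 129.5]
lid centre [(261.9139099121094, 95.79368591308594), (245.60362243652344, 137.61703491210938)] (array([0.4430413 , 0.31839674, 0.04720404]), np.float64(0.003163056974030644))
```

Run:
```python
from m import *
s,c,T=load('w7');s2,c2,T2=load('w8')
o,d=ray(c,(262.9,96.2),T);o2,d2=ray(c2,(248.9,138.9),T2);print(tri(o,d[0],o2,d2[0]))
for z in(.045,.034): print(plane(c,(262.9,96.2),z,T),plane(c2,(248.9,138.9),z,T2))
for cc,TT in((c,T),(c2,T2)):
    h=hsv(cc);g=(h[...,0]>45)&(h[...,0]<85)&(h[...,1]>60)
    k=max([k for k in blobs(g,500) if abs(k[:,0,0].mean()-262)<60],key=cv2.contourArea)
    hu=cv2.convexHull(k).reshape(-1,2);P=plane(cc,hu,.005,TT)[:,:2];q=np.array([.4453,.3204]);v=P-q
    print(cv2.boundingRect(k),cv2.minEnclosingCircle(P.astype(np.float32)),[(round(np.degrees(np.arctan2(b,a))),round(1e3*np.hypot(a,b),1)) for a,b in v[::6]])
```

```text
(array([0.44405295, 0.3204382 , 0.04697714]), np.float64(0.001062606751668477))
[[0.4442434  0.32098284 0.045     ]] [[0.444108   0.31989216 0.045     ]]
[[0.44420495 0.32126773 0.034     ]] [[0.44552114 0.31959598 0.034     ]]
(224, 57, 76, 79) ((0.44538408517837524, 0.3206636309623718), 0.04872138425707817) [(165, np.float64(48.3)), (124, np.float64(48.4)), (71, np.float64(48.6)), (12, np.float64(48.6)), (-51, np.float64(48.5)), (-110, np.float64(48.4)), (-174, np.float64(48.3))]
(205, 89, 91, 92) ((0.44689807295799255, 0.32007908821105957), 0.04938184469938278) [(170, np.float64(47.2)), (126, np.float64(47.4)), (81, np.float64(48.7)), (33, np.float64(50.4)), (-14, np.float64(50.7)), (-66, np.float64(50.2)), (-122, np.float64(48.5)), (-172, np.float64(47.1))]
```

>>> move_arm --targets "-0.6 -0.03 -0.3 0;-0.6 0 -0.6 0;-0.5 0 -0.9 0;0 0 -0.9 0;0 0 -0.9 0;0 0 -0.9 0;0 0 -0.8 0;0 0 -0.4 0;0 0 0 0;0 0 0 0"

```text
time_s: 19.43
tcp_pos: [0.444, 0.3206, 0.0296]
ee_rot: [[-0.997, 0.083, 0.001], [0.083, 0.997, 0.0], [-0.001, 0.0, -1.0]]
wrist_force: [0.4, 0.5, 0.7]
gripper_width: 0.577
gripper_force: 0.0
```

>>> move_arm --targets "0 0 0 0;0 0 0 0;0 0 0 0"

```text
time_s: 19.68
tcp_pos: [0.4439, 0.3209, 0.0303]
ee_rot: [[-0.997, 0.083, 0.002], [0.083, 0.997, 0.002], [-0.002, 0.002, -1.0]]
wrist_force: [0.3, 0.5, -0.1]
gripper_width: 0.576
gripper_force: 0.0
```

>>> move_arm --targets "0.03 0 -0.12 0;0 0 -0.1 0;0 0 0 0;0 0 0 0"

```text
time_s: 20.02
tcp_pos: [0.444, 0.3201, 0.0233]
ee_rot: [[-0.996, 0.084, -0.0], [0.084, 0.996, -0.0], [0.0, -0.0, -1.0]]
wrist_force: [-0.2, -0.6, -0.2]
gripper_width: 0.574
gripper_force: 0.0
```

>>> move_arm --targets "0 0 0 0;0 0 0 0;0 0 0 0;0 0 0 0;0 0 0 0;0 0 0 0;0 0 0 0;0 0 0 0" --gripper 10

```text
time_s: 20.68
tcp_pos: [0.4441, 0.3203, 0.0236]
ee_rot: [[-0.997, 0.083, 0.0], [0.083, 0.997, -0.0], [-0.0, -0.0, -1.0]]
wrist_force: [-0.0, -0.2, 0.7]
gripper_width: 0.244
gripper_force: 30.1
```

>>> move_arm --targets "0 0 0.2 0;0 0 0.5 0;0 0 0.8 0;0 0 0.8 0;0 0 0.8 0;0.15 -0.4 0.6 0;0.25 -0.8 0.3 0;0.3 -0.9 0 0;0.3 -0.9 0 0;0.3 -0.9 0 0"

```text
time_s: 21.52
tcp_pos: [0.4763, 0.2217, 0.1238]
ee_rot: [[-0.997, 0.083, -0.0], [0.083, 0.997, 0.0], [0.0, 0.0, -1.0]]
wrist_force: [0.1, -0.9, -0.9]
gripper_width: 0.244
gripper_force: 30.1
```

>>> move_arm --targets "0.3 -0.9 0 0;0.3 -0.9 0 0;0.3 -0.9 0 0;0.3 -0.9 0 0;0.3 -0.9 0 0;0.3 -0.9 0 0;0.3 -0.9 0 0;0.3 -0.9 0 0;0.3 -0.9 0 0;0.3 -0.9 0 0"

```text
time_s: 22.35
tcp_pos: [0.5513, -0.0034, 0.1235]
ee_rot: [[-0.996, 0.084, -0.001], [0.084, 0.996, 0.0], [0.001, 0.0, -1.0]]
wrist_force: [0.3, 0.9, -1.9]
gripper_width: 0.246
gripper_force: 30.1
```

>>> move_arm --targets "0.3 -0.9 0 0;0.3 -0.9 0 0;0.2 -0.3 0 0;0 0 0 0;0 0 0 0;0 0 0 0;0 0 0 0"

```text
time_s: 22.93
tcp_pos: [0.5712, -0.0538, 0.1235]
ee_rot: [[-0.997, 0.082, -0.0], [0.082, 0.997, 0.0], [0.0, 0.0, -1.0]]
wrist_force: [0.1, 0.1, -1.4]
gripper_width: 0.245
gripper_force: 30.1
```

>>> move_arm --targets "0.02 -0.5 0 0;0.02 -0.47 0 0;0 0 -0.4 0;0 0 -0.5 0;0 0 -0.5 0;0 0 0 0;0 0 0 0;0 0 0 0;0 0 0 0"

```text
time_s: 23.68
tcp_pos: [0.5732, -0.079, 0.0893]
ee_rot: [[-0.997, 0.083, 0.002], [0.083, 0.997, 0.0], [-0.002, 0.0, -1.0]]
wrist_force: [0.5, 0.7, -1.8]
gripper_width: 0.242
gripper_force: 30.1
```

Run:
```python
from m import *
s,c,T=snap('w9');print(s['tcp_pos'],s['wrist_force'])
S,cs,Ts=snap('s9','side');_,ct,Tt=snap('t9','top')
zb=s['tcp_pos'][2]-.0235
for n,C,TT in(('w',c,T),('s',cs,Ts),('t',ct,Tt)):
    h=hsv(C);g=(h[...,0]>45)&(h[...,0]<85)&(h[...,1]>60)
    for k in blobs(g,150):
        hu=cv2.convexHull(k).reshape(-1,2);q,r=centre(plane(C,hu,zb+.01,TT))
        if np.hypot(*(q-[.572,-.078]))<.08: print(n,cv2.boundingRect(k),cv2.contourArea(k),q,r,centre(plane(C,hu,zb,TT)))
```

```text
[ 0.57320243 -0.07897448  0.08932488] [ 0.50630197  0.67533139 -1.84380861]
w (232, 295, 47, 11) 414.5 [ 0.61846613 -0.08253285] 0.015547746680167597 (array([ 0.62559425, -0.08311741]), np.float64(0.01642978025872918))
w (177, 160, 157, 108) 11685.0 [ 0.5691093  -0.07806024] 0.04459294054618297 (array([ 0.57343738, -0.07839106]), np.float64(0.04712272648479968))
s (295, 195, 33, 23) 472.5 [ 0.57611176 -0.07950022] 0.05279147353619474 (array([ 0.58831859, -0.07130087]), np.float64(0.05369966967667254))
t (276, 174, 29, 12) 174.5 [ 0.5579749  -0.07633122] 0.03463516889002211 (array([ 0.55973741, -0.07736748]), np.float64(0.034939762854644306))
```

>>> move_arm --targets "0 0 -0.3 0;0 0 -0.3 0;0 0 -0.2 0;0 0 -0.1 0;0 0 -0.05 0;0 0 0 0;0 0 0 0;0 0 0 0"

```text
time_s: 24.5
tcp_pos: [0.5728, -0.079, 0.0651]
ee_rot: [[-0.997, 0.083, 0.001], [0.083, 0.997, -0.0], [-0.001, 0.0, -1.0]]
wrist_force: [0.1, -0.4, -2.3]
gripper_width: 0.242
gripper_force: 30.1
```

>>> move_arm --targets "0 0 -0.03 0;0 0 -0.02 0;0 0 0 0;0 0 0 0;0 0 0 0"

```text
time_s: 24.92
tcp_pos: [0.5726, -0.079, 0.0636]
ee_rot: [[-0.997, 0.084, 0.0], [0.084, 0.997, 0.0], [-0.0, 0.0, -1.0]]
wrist_force: [0.4, 0.4, -1.3]
gripper_width: 0.243
gripper_force: 30.1
```

Run:
```python
from m import *
from scipy.optimize import least_squares
s,c,T=snap('w10');print(s['tcp_pos'],s['wrist_force'])
zb=s['tcp_pos'][2]-.0235
h=hsv(c);g=(h[...,0]>45)&(h[...,0]<85)&(h[...,1]>60)
k=max(blobs(g,150),key=cv2.contourArea);hu=cv2.convexHull(k).reshape(-1,2)
x,y,w,H=cv2.boundingRect(k);print(x,y,w,H)
hu=hu[hu[:,1]<y+w*.42]
P=plane(c,hu,zb,T)[:,:2];r=least_squares(lambda q:np.hypot(*(P-q).T)-.048,[.573,-.078]);print(r.x,np.abs(r.fun).max(),centre(P))
gm=(h[...,1]<60)&(h[...,2]>130)
for kk in blobs(gm,300):
    q=cv2.convexHull(kk).reshape(-1,2);q=q[q[:,1]<y+w*.5]
    if len(q)>6:
        P=plane(c,q,.036,T)[:,:2]
        if np.hypot(*(P.mean(0)-[.573,-.078]))<.09:r=least_squares(lambda q:np.hypot(*(P-q).T)-.062,[.573,-.078]);print('plate',r.x,np.abs(r.fun).max(),cv2.contourArea(kk))
```

```text
[ 0.5725707  -0.07898002  0.06359259] [ 0.37033092  0.39420941 -1.28597791]
176 158 158 110
[ 0.57527082 -0.07921232] 0.0030184908697367674 (array([ 0.57928683, -0.07955234]), np.float64(0.051063585999487404))
plate [ 0.57306073 -0.07849381] 0.002119908821788509 3026.5
```

>>> move_arm --targets "-0.03 0.03 0 0;0 0 -0.02 0;0 0 -0.01 0;0 0 0 0;0 0 0 0;0 0 0 0"

```text
time_s: 25.47
tcp_pos: [0.5719, -0.0782, 0.0635]
ee_rot: [[-0.997, 0.083, 0.0], [0.083, 0.997, -0.0], [-0.0, -0.0, -1.0]]
wrist_force: [-2.8, 1.5, 5.1]
gripper_width: 0.243
gripper_force: 30.1
```

Contact with a 5 N load. Now release and retreat straight up.

>>> move_arm --targets "0 0 0 0;0 0 0 0;0 0 0 0;0 0 0 0;0 0 0 0;0 0 0 0;0 0 0 0" --gripper 50

```text
time_s: 26.05
tcp_pos: [0.5719, -0.0782, 0.0627]
ee_rot: [[-0.997, 0.084, -0.0], [0.084, 0.997, -0.0], [0.0, -0.0, -1.0]]
wrist_force: [0.5, -0.4, 0.2]
gripper_width: 0.565
gripper_force: 0.0
```

>>> move_arm --targets "0 0 0.3 0;0 0 0.6 0;0 0 1 0;0 0 1 0;0.8 0 1 0;0.8 0 1 0;0.8 0 1 0;0.8 0 1 0;0 0 0 0;0 0 0 0"

```text
time_s: 26.88
tcp_pos: [0.653, -0.0781, 0.237]
ee_rot: [[-0.996, 0.084, 0.003], [0.084, 0.996, 0.001], [-0.003, 0.001, -1.0]]
wrist_force: [0.0, 0.7, -1.6]
gripper_width: 0.575
gripper_force: 0.0
```

>>> move_arm --targets "0 0 0 0;0 0 0 0;0 0 0 0"

```text
time_s: 27.13
tcp_pos: [0.6507, -0.0783, 0.2342]
ee_rot: [[-0.997, 0.084, -0.003], [0.084, 0.997, -0.0], [0.002, -0.0, -1.0]]
wrist_force: [-0.3, -0.1, -0.3]
gripper_width: 0.574
gripper_force: 0.0
```

Run:
```python
from m import *
s,c,T=snap('w11');print(s['tcp_pos'],s['time_s'],s['gripper_width'])
h=hsv(c);g=(h[...,0]>45)&(h[...,0]<85)&(h[...,1]>60);gm=(h[...,1]<60)&(h[...,2]>130)
for n,m,zs in(('lid',g,(.04,.045,.059)),('plate',gm,(.036,))):
  for k in blobs(m,300):
    hu=cv2.convexHull(k).reshape(-1,2)
    for z in zs:
        q,r=centre(plane(c,hu,z,T))
        if np.hypot(*(q-[.573,-.078]))<.03: print(n,z,q,r,cv2.boundingRect(k))
```

```text
[ 0.65066919 -0.0782676   0.23423938] 27.1333 0.5736064427588895
lid 0.04 [ 0.57328594 -0.07824063] 0.04959574701890514 (205, 54, 89, 92)
lid 0.045 [ 0.5732533  -0.07814618] 0.04890179304091078 (205, 54, 89, 92)
lid 0.059 [ 0.5731619  -0.07788172] 0.04695872190252205 (205, 54, 89, 92)
plate 0.036 [ 0.57269075 -0.07805155] 0.060946379009474555 (196, 42, 107, 113)
```

```bash
python3 -c "
from station import *
print(finish_job())"
```

```text
the job is handed in; nothing more can be done
None
```

I've handed the job in; the result wasn't reported back. By my last camera checks the nest stands in the tray, the medal lies about 1.2 mm off the cork's centre, and the lid sits over it about 0.6 mm off; I didn't re-check the bystanders at the end.

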